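Clamp a wax block and hold the hardness tester on its marked spot

ROBOT

A 6-joint arm with a two-finger parallel gripper is mounted at the origin on a cart in front of the work surface, level with it; the furniture and walls round the work are solid. World frame = base frame: x ahead of the robot, y to its left, z up, the work surface at z = 0. Lengths are in m, angles in rad, forces in N, time in s.
With the tool pointing down it reaches from about 0.25 to 0.775 m from the base axis. Payload 4 kg.
Tool frame: the origin (TCP) lies on the centre line of the jaws, within the pads' length; the fingertips stand 17 mm ahead of it and the grasp point (between the pads) lies 2 mm behind it; z points along the fingers, y is the line along which they close (so a half turn about z gives the same grasp; the last joint's range is limited). The gripper opens to 94 mm and grips with 3 to 60 N. Pads are 16 mm wide; open, the fingers measure 119 mm over their backs; the gripper's body (75 mm by 177 mm) begins 78 mm behind the grasp point.
Start: joints at [-1.307, 0.087, 1.371, -0, 1.684, -0.103], TCP at [0.197, -0.513, 0.223] pointing down, gripper open.
Joint ranges: [-3.1, 3.1], [-0.76, 2.03], [0.27, 2.55], [-1.08, 4.22], [0.17, 2.65], [-2.57, 2.57]. Speed limits (rad/s): [2.79, 2.79, 3.14, 3.14, 3.14, 3.14].

INTERFACE

Orientations are given as a 3x3 rotation matrix whose columns are the frame's x, y, z axes.
In Python, from station import * gives the robot as it stands.
- The arm moves only by the tool step_arm, never from a script. Its argument "motion" is text: rows parted by semicolons, each of 7 numbers parted by spaces: the shift along the tool's x, y, z scaled (see below), then the turn, a rotation vector about the tool's x, y, z scaled (see below), then the opening, from -1 (shut) to 1 (fully open). In form: tx ty tz rx ry rz fingers; .... A call has exactly 5 rows; each row is the pose to reach, as a shift and turn from the pose commanded when the call began, along the tool's axes at that moment; what a row does not reach only later rows make up. The controller multiplies each number of a shift by 0.5 m and each number of a turn by 45 degrees. A row lasts 1/12 s, in which the tool goes at most 41.7 mm and 7.16 degrees, less where a joint would pass 70% of its speed; a pose out of reach is approached as far as the arm can. A call with a number of a shift or a turn outside -1 to 1 is refused whole. A call with a gripper value outside its range is refused whole. The fingers move at their own pace and stop on an object; "newtons" is the grip in N (left out, the last holds). Time passes only in rows, so rows that repeat a pose let the fingers close, or fill a call up. It gives the time, the measured TCP pose, the force, the opening and the grip force at its end, in the units of the state.
- get_state(): the state, without advancing time (a new reading comes with each control period).
- get_image(name): name is "scene" or "top" or "wrist"; returns the picture (384x512x3 uint8, red, green, blue); there is no depth.
- camera_info(name): a dict with "mtx" (3x3 intrinsics, pixels), "rvec" (rotation vector, rad) and "tvec" (3), from world to camera coordinates, as OpenCV has them. Camera axes: x right, y down, z forward; pixel columns grow to the right and rows downward; lengths in m; the calibration is good to about 2 mm. A picture is of the moment at which its call begins: read the wrist's pose just before it. camera_info takes no time and is no camera call; for the wrist camera it gives the pose at the moment of the call.
- close_job(): hands the job in; it is judged then, once.
The state is a dict: "clock": time; "q": joint angles; "joint_velocities": joint speeds; "joint_efforts": joint torques, N m; "position": TCP position; "ee_rot": TCP orientation; "force": force on the tool from outside, world axes, zero at the start; "moment": the same for the moment, N m; "finger_gap": finger opening in m; "grip_force": force on a finger pad.
Only numpy, scipy, OpenCV 4.12 (cv2) and the standard library are available. Lean on these libraries where they do the work, as an engineer would, in place of code of your own. Each camera call takes 0.05 s, during which the arm holds its last target. There are 200 camera calls.

TASK

Throw the black-knobbed clamp lever of the block chuck from beside its white mark into the upright, green-marked middle notch and let go of it; never run it on towards the red notch. Then lift the orange hardness tester out of its holder and hold it, square to the sloping face of the wax block, with its sprung tip on the centre of the purple ring, pressed lightly so that the tip is about half pushed in, never hard. Finish still holding it there, with the lever in the green notch and the other things on the cabinet left undisturbed.

Things in the scene. Friction and masses are not known exactly. Their poses are not given: they have to be found in the camera images.
- chuck: Fixed block chuck, grey base plate 120 x 150 x 12 mm; origin at the centre of its underside on the work surface, z up; +x is its back (the lever is thrown towards its +x), -x its front, towards which the wax face slopes down. The wax block sits on its -y half, the lever on its +y half. It stands anywhere in yaw within about 0.4 rad of facing the robot.
- clamp_lever (a joint): Angle of the clamp lever, rad: 0 in the white notch (leaning 0.6 rad to the chuck's -x; it starts there or a little past it), 0.6 upright in the green middle notch (wanted), 1.2 in the red notch. Turns about the chuck's y axis, pivot 43 mm to the +y of the chuck's origin and 47 mm above the surface. It is stiff (about 2 N at the knob) and stays where it is left, so it must be left at the notch's angle; within 0.12 rad counts.
- lever_knob (a point): Centre of the black ball knob, diameter 22 mm, 85 mm from the lever's pivot and 55 mm to the +y of the chuck's origin; from above it can be pinched across the chuck's y. When the lever is upright its centre is 132 mm above the surface.
- wax_block: The carrier with blue cassette and cream wax block (36 x 28 mm face) fixed in the chuck, and its two jaws. Its z axis is the outward normal of the wax face, tilted 15 degrees (0.262 rad) from vertical towards the chuck's -x; the face lies 30 mm along z from its origin.
- spot (a point): Centre of the purple ring (12 mm across) printed on the wax face; same axes as the wax block, z out of the face.
- holder: Fixed grey holder block 70 x 70 x 40 mm; origin at the centre of its underside, z up. The tester's neck hangs in the 22 mm hole through its middle, its housing resting on the block's top. Chuck and holder may change sides.
- tester: The hardness tester (170 g, scale 0.7 to 1.4), loose, standing upright in the holder. Orange housing 38 mm (its x) x 26 mm (its y, grip across this) x 70 mm high with a display on its -x face; origin at the centre of the housing's underside; z points up along the tester, away from the tip. Below the housing: a 16 mm neck 22 mm long, then the 6 mm tip 12 mm long. It must be lifted about 35 mm to clear the holder.
- tester_grip (a point): Middle of the orange housing, 38 mm above its underside: where to grip it, fingers across its y; 72 mm above the end of the tip. Same axes as the tester.
- tip_end (a point): End of the tester's sprung steel tip (rounded, 6 mm diameter), 34 mm below the housing's underside while not pushed in. Same axes as the tester.
- tester_tip (a joint): How far the sprung tip is pushed in, m: 0 free, 0.010 fully in. The spring takes 0.8 N to start and 0.4 N per mm more (2.8 N at half).
- dropper_bottle: Bystander: amber dropper bottle, 41 mm across, 116 mm tall; origin under its centre. Leave alone.
- petri_dish: Bystander: small clear dish with a rubber ring, 69 mm across, 13 mm high; origin under its centre. Leave alone.
- blue_marker: Bystander: blue marker pen, lying, 128 mm long, 12 mm high; origin under its middle. Leave alone.
- timer: Bystander: white digital lab timer, 51 x 66 x 61 mm; origin under its centre. Leave alone.
Mind the look-alikes: they are no part of the job. Of the things like the tester, leave any that is yellow; of the rest the larger one is meant.

How it is judged:
On the way, in this order (a step that is already met when the one before it is completed fails the run):
1. the lever rests in the green middle notch, let go, the tester still in its holder (value of joint clamp_lever between 0.48 and 0.72 rad and contact force between each of the arm, the fingers and chuck below 0.1 N and horizontal distance between tester and holder below 0.01 m and z of tester in the frame of holder below 0.05 m), for 0.2 s.
2. the tester is held clear of its holder (height (world z) of tip_end above 0.042 m and contact force between the fingers and tester above 1 N and contact force between tester and holder below 0.1 N), for 0.2 s.
At the end, for the whole second after the job is handed in: Tester gripped, still, touching only fingers and wax: tip end within 6 mm of the ring centre, axis within 0.14 rad of the face normal, tip pushed in 2 to 8 mm, 0.8 to 7 N; lever within 0.12 rad of the green notch (0.6 rad), chuck otherwise untouched (distance between tip_end and spot below 0.006 m and angle between the z axis of tester and the z axis of wax_block, either way round below 0.14 rad and z of tester in the frame of wax_block above 0.03 m and value of joint tester_tip between 0.002 and 0.008 m and contact force between tester and wax_block between 0.8 and 7 N and contact force between the fingers and tester above 1 N and contact force between tester and holder below 0.1 N and linear speed of tester below 0.02 m/s and contact force between each of the arm, the fingers and chuck below 0.5 N and value of joint clamp_lever between 0.48 and 0.72 rad); the arm keeps its last pose, push and grip.
It fails at once if the lever is run on towards the red notch (value of joint clamp_lever above 0.95 rad).
It fails at once if the tester is pressed hard on the wax block (over 15 N) (contact force between tester and wax_block above 15 N).
It fails at once if a bystander is shifted by more than 25 mm (distance of any of dropper_bottle, petri_dish, blue_marker, timer from where it was at the start of the episode above 0.025 m).
It also fails if it takes over 51 s, if anything falls off the work surface, if the arm or the gripper's body presses on something with over 40 N, if the wrist force passes 120 N, or if a joint passes its speed limit or range.

## Working session

There is one attempt and no reset: what is moved stays moved. The work goes in short steps, Python scripts to look and compute and a tool call to move; the robot and the scene stay as the last step left them, time stands still between calls to the robot, and variables do not carry over. Pictures are saved under pics/ and viewed, at most 10 in all, crops included, and the job is handed in when it is done.

Besides the shell and the picture viewer there is one more tool, called after "Request:" as name(argument=value, ...) on one line, values as JSON. step_arm: Moves the arm, as the interface text tells. Shifts and turns lie within -1 to 1; 1 stands for 0.5 m of shift or 45 degrees of turn. Its arguments: {"type":"object","properties":{"motion":{"type":"string"},"newtons":{"type":"number"}},"required":["motion"]}

```bash
mkdir -p pics; cat > h.py <<'E'
from station import *
import numpy as np, cv2
def save(n,f):
    im=get_image(n); cv2.imwrite(f,cv2.cvtColor(im,cv2.COLOR_RGB2BGR)); return im
def cam(n):
    c=camera_info(n); R=cv2.Rodrigues(np.array(c['rvec'],float))[0]; return np.array(c['mtx'],float),R,np.array(c['tvec'],float).ravel()
def ray(n,uv,c=None):
    K,R,t=c or cam(n); d=R.T@np.linalg.inv(K)@np.array([*uv,1.]); return -R.T@t,d/np.linalg.norm(d)
def onz(n,uv,z,c=None):
    o,d=ray(n,uv,c); return o+d*(z-o[2])/d[2]
def tri(rs):
    A=sum(np.eye(3)-np.outer(d,d) for o,d in rs); b=sum((np.eye(3)-np.outer(d,d))@o for o,d in rs); p=np.linalg.solve(A,b)
    return p,[np.linalg.norm((np.eye(3)-np.outer(d,d))@(p-o)) for o,d in rs]
def proj(n,p,c=None):
    K,R,t=c or cam(n); x=K@(R@np.asarray(p,float)+t); return x[:2]/x[2]
E
python3 - <<'E'
from h import *
np.set_printoptions(precision=3,suppress=True)
a=save('scene','pics/s.png');b=save('top','pics/t.png')
cv2.imwrite('pics/st.png',cv2.resize(cv2.cvtColor(np.vstack([a,b]),cv2.COLOR_RGB2BGR),(512,768))[:, :])
for n in('scene','top'):
    K,R,t=cam(n);print(n,K[0],-R.T@t,R[2])
print(get_state())
E
```

```text
scene [427.636   0.    243.625] [ 0.299 -0.596  0.829] [ 0.313  0.568 -0.761]
top [412.014   0.    250.39 ] [ 0.509 -0.03   1.043] [ 0.104 -0.013 -0.994]
{'clock': 0.1, 'q': array([-1.307,  0.088,  1.372, -0.   ,  1.684, -0.103]), 'joint_velocities': array([ 0.001, -0.002, -0.001, -0.002, -0.002, -0.001]), 'joint_efforts': array([  0.003, -34.125, -30.33 ,   0.072,   0.03 ,  -0.   ]), 'position': array([ 0.197, -0.513,  0.221]), 'ee_rot': array([[ 0.933,  0.359, -0.001],
       [ 0.359, -0.933,  0.002],
       [ 0.   , -0.002, -1.   ]]), 'force': array([-0.182,  0.95 ,  0.321]), 'moment': array([ 0.015,  0.017, -0.041]), 'grip_force': 0.0, 'finger_gap': 0.09414373928673568}
```

View pics/s.png

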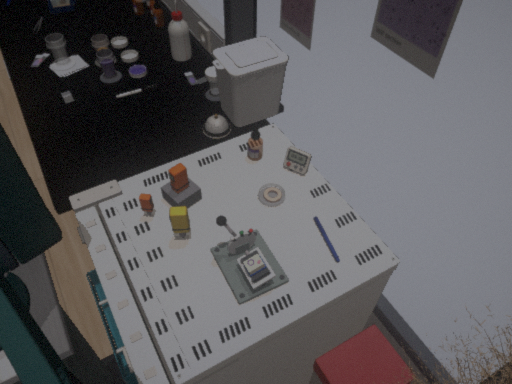

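View pics/t.png

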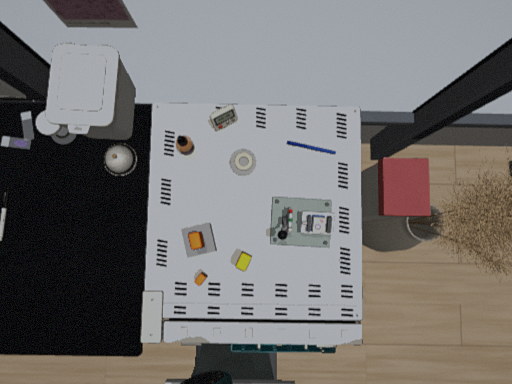

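The scene and top views show the chuck at top (301,222), with its knob at (283,235). The holder with the large orange tester is at (199,240), the yellow look-alike at (244,261) and the small orange one at (201,279). I'll zoom in next.

```bash
python3 - <<'E'
from h import *
s=cv2.imread('pics/s.png');t=cv2.imread('pics/t.png')
f=lambda im,x,y,w,h,k:cv2.resize(im[y:y+h,x:x+w],None,fx=k,fy=k,interpolation=cv2.INTER_CUBIC)
A=np.hstack([f(s,205,210,90,100,4),f(t,262,190,80,80,5)]) if 0 else None
c=np.zeros((600,800,3),np.uint8)
for im,(x,y,w,h,k),(X,Y) in((s,(205,210,90,95,4),(0,0)),(t,(262,190,80,65,5),(400,0)),(s,(155,155,60,50,4),(0,390)),(t,(175,215,50,50,5),(400,340))):
    g=f(im,x,y,w,h,k);c[Y:Y+g.shape[0],X:X+g.shape[1]]=g
cv2.imwrite('pics/c1.png',c)
E
```

```text
(no output)
```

View pics/c1.png

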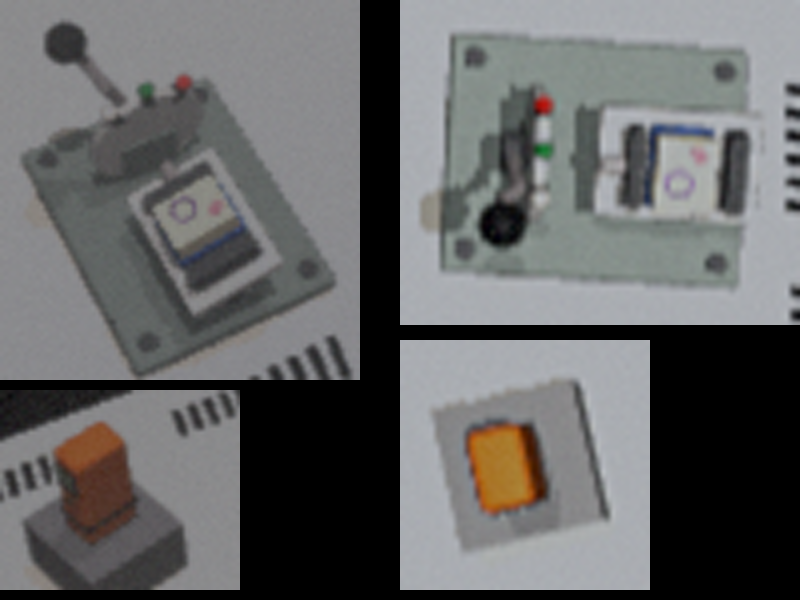

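The crops show the ring at top (317.4,226.4) and scene (250.4,261.6). The knob is at top (282,234.4) and scene (221.1,220.6). Chuck and holder corners are visible. Computing positions.

```bash
python3 - <<'E'
from h import *
np.set_printoptions(precision=4,suppress=True)
T=lambda x,y,X,Y:(x/5-.4+X,y/5-.4+Y)
S=lambda x,y,X,Y:(x/4-.4+X,y/4-.4+Y)
ct,cs=cam('top'),cam('scene')
ch=np.array([onz('top',T(*p,262,190),.012,ct) for p in[(52,36),(347,48),(337,287),(42,270)]])
sc=np.array([onz('scene',S(*p,205,210),.012,cs) for p in[(205,78),(335,285),(138,377),(22,155)]])
for c in(ch,sc):
    d1=c[0]-c[1]+c[3]-c[2]; print('chuck',c.mean(0),'yaw',np.arctan2(d1[1],d1[0])-np.pi/2,[np.linalg.norm(c[i]-c[i-1]) for i in range(4)])
for nm,a,b in(('ring',(279,184),(183,208)),('knob',(102,224),(66,44)),('green',(144,150),(147,90)),('red',(143,105),(184,83))):
    print(nm,tri([ray('top',T(*a,262,190),ct),ray('scene',S(*b,205,210),cs)]))
ho=np.array([onz('top',T(*p,175,215),.04,ct) for p in[(35,67),(175,38),(210,178),(65,210)]])
d=ho[0]-ho[1]+ho[3]-ho[2];print('holder',ho.mean(0),np.arctan2(d[1],d[0])-np.pi/2,[np.linalg.norm(ho[i]-ho[i-1]) for i in range(4)])
hs=np.array([onz('scene',S(*p,155,155),.04,cs) for p in[(25,135),(85,82),(186,138),(95,182)]]);print(hs.mean(0),hs)
# orange masks
for n,f in(('top','t'),('scene','s')):
    im=cv2.imread(f'pics/{f}.png');h=cv2.cvtColor(im,cv2.COLOR_BGR2HSV)
    m=cv2.inRange(h,(4,150,60),(18,255,255))
    if n=='top': m=cv2.inRange(h,(8,180,170),(20,255,255))
    k,l,st,ce=cv2.connectedComponentsWithStats(m)
    for i in range(1,k):
        if st[i,4]>25:
            r=cv2.minAreaRect(np.argwhere(l==i)[:,::-1].astype(np.float32));print(n,st[i],ce[i],r)
            if n=='top':
                q=np.array([onz('top',p,.11,ct) for p in cv2.boxPoints(r)]);print(q.mean(0),q[1]-q[0],q[2]-q[1])
E
```

```text
chuck [ 0.5425 -0.1696  0.012 ] yaw -0.032169828971650105 [np.float64(0.11691827804985123), np.float64(0.14881322215123194), np.float64(0.119582301327294), np.float64(0.14712954321557653)]
chuck [ 0.543  -0.1715  0.012 ] yaw -0.04965445282336156 [np.float64(0.11703192287679047), np.float64(0.1509268305167214), np.float64(0.11718273242906614), np.float64(0.1503915421728797)]
ring (array([ 0.5304, -0.2011,  0.0749]), [np.float64(0.0008057963407919635), np.float64(0.0008057963407919387)])
knob (array([ 0.5105, -0.1136,  0.1249]), [np.float64(0.001026530027760489), np.float64(0.001026530027760567)])
green (array([ 0.545 , -0.1362,  0.0881]), [np.float64(0.001108733566864251), np.float64(0.0011087335668644937)])
red (array([ 0.5668, -0.1367,  0.08  ]), [np.float64(0.001561858507107899), np.float64(0.0015618585071079196)])
holder [0.4948 0.0799 0.04  ] 0.22639100766040388 [np.float64(0.07020812183254081), np.float64(0.06896525785123626), np.float64(0.06953891304829347), np.float64(0.07113046413773275)]
[0.4925 0.0828 0.04  ] [[0.4533 0.1035 0.04  ]
 [0.5028 0.1263 0.04  ]
 [0.5382 0.0531 0.04  ]
 [0.4758 0.0482 0.04  ]]
top [189 233  12  16  88] [194.1705 240.1364] ((194.50587463378906, 240.27647399902344), (14.425877571105957, 9.544940948486328), 77.47119140625)
[0.4933 0.082  0.11  ] [ 0.005  -0.0208  0.    ] [-0.0313 -0.0079  0.    ]
scene [170 164  15  14 112] [176.7946 169.4107] ((176.75172424316406, 169.22068786621094), (9.301094055175781, 13.785550117492676), 48.36646270751953)
scene [140 194  10   6  47] [144.617  196.8511] ((144.5, 196.5), (5.0, 9.0), 90.0)
```

```bash
cat >> h.py <<'E'
np.set_printoptions(precision=4,suppress=True)
from scipy.spatial.transform import Rotation as Ro
def yawR(a): # tool down, tool x at yaw a
    return np.array([[np.cos(a),np.sin(a),0],[np.sin(a),-np.cos(a),0],[0,0,-1.]])
def go(p,R=None):
    s=get_state();R0=np.array(s['ee_rot']);R=R0 if R is None else R
    d=R0.T@(np.array(p)-s['position']); r=Ro.from_matrix(R0.T@R).as_rotvec()
    print('clock',s['clock'],'pos',s['position'],'move',d/.5,r/(np.pi/4))
E
python3 -c "
from h import *
go([.5105,-.1136,.21],yawR(-.04))"
```

```text
clock 0.1 pos [ 0.1971 -0.513   0.2214] move [ 0.8715 -0.5208  0.024 ] [-0.0025  0.0003  0.5179]
```

Request:
step_arm(motion="0.17 -0.1 0.005 0 0 0.1 0;0.34 -0.2 0.01 0 0 0.2 0;0.42 -0.25 0.015 0 0 0.3 0;0.42 -0.25 0.02 0 0 0.4 0;0.42 -0.25 0.02 0 0 0.518 0")

```text
clock: 0.52
position: [0.3267, -0.3482, 0.2139]
ee_rot: [[0.999, -0.045, -0.0], [-0.045, -0.999, 0.001], [-0.0, -0.001, -1.0]]
force: [0.9, -0.5, 0.5]
finger_gap: 0.0639
grip_force: 0.0
```

```bash
python3 -c "
from h import *
go([.5105,-.1136,.21],yawR(-.04))"
```

```text
clock 0.5167 pos [ 0.3267 -0.3482  0.2139] move [ 0.3462 -0.4852  0.0079] [-0.0006  0.0003 -0.0064]
```

Request:
step_arm(motion="0.048 -0.066 0 0 0 0 0;0.096 -0.132 0 0 0 0 0;0.144 -0.198 0 0 0 0 0;0.19 -0.264 0 0 0 0 0;0.23 -0.32 0 0 0 0 0")

```text
clock: 0.93
position: [0.4483, -0.1922, 0.214]
ee_rot: [[0.999, -0.039, -0.0], [-0.039, -0.999, 0.001], [-0.0, -0.001, -1.0]]
force: [0.2, -0.1, 0.2]
finger_gap: 0.0472
grip_force: 0.0
```

Request:
step_arm(motion="0.048 -0.06 0 0 0 0 0;0.075 -0.12 0 0 0 0 0;0.075 -0.12 0 0 0 0 0;0.075 -0.12 0 0 0 0 0;0.075 -0.12 0 0 0 0 0")

```text
clock: 1.35
position: [0.4869, -0.1364, 0.214]
ee_rot: [[0.999, -0.04, -0.001], [-0.04, -0.999, -0.0], [-0.001, 0.0, -1.0]]
force: [-0.8, -0.3, 0.4]
finger_gap: 0.0468
grip_force: 0.0
```

```bash
python3 -c "
from h import *
go([.5105,-.1136,.21],yawR(-.04))
im=save('wrist','pics/w1.png')
c=cam('wrist')
for n,p in(('knob',[.5105,-.1136,.125]),('ring',[.5304,-.2011,.0749]),('green',[.545,-.1362,.088])): print(n,proj('wrist',p,c))
"
```

```text
clock 1.35 pos [ 0.4869 -0.1364  0.214 ] move [ 0.0454 -0.0475  0.0079] [0.0005 0.0015 0.0004]
knob [225.9099 175.9995]
ring [314.8404 143.6219]
green [250.4618 132.4185]
```

View pics/w1.png

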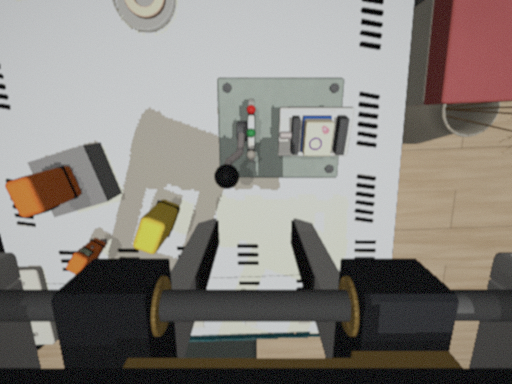

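The wrist view shows the knob at (227,176) and the ring at (316,143.5). Both match the predictions (226,176) and (315,144). I'll move over the knob and lower.

Request:
step_arm(motion="0.045 -0.047 0 0 0 0 0;0.045 -0.047 0.02 0 0 0 0;0.045 -0.047 0.07 0 0 0 0;0.045 -0.047 0.11 0 0 0 0;0.045 -0.047 0.11 0 0 0 0")

```text
clock: 1.82
position: [0.5073, -0.1141, 0.1542]
ee_rot: [[0.999, -0.042, -0.009], [-0.042, -0.999, 0.003], [-0.009, -0.002, -1.0]]
force: [-0.4, -0.2, -1.4]
finger_gap: 0.0468
grip_force: 0.0
```

```bash
python3 -c "
from h import *
go([.5105,-.1136,.127],yawR(-.04))"
```

```text
clock 1.8167 pos [ 0.5073 -0.1141  0.1542] move [ 0.0069 -0.0012  0.0544] [-0.0028  0.012  -0.0027]
```

Request:
step_arm(motion="0.003 0 0.03 0 0 0 0;0.003 0 0.06 0 0 0 0;0.003 0 0.06 0 0 0 0;0.003 0 0.06 0 0 0 0;0.003 0 0.06 0 0 0 0")

```text
clock: 2.23
position: [0.5126, -0.1146, 0.1309]
ee_rot: [[0.999, -0.041, 0.002], [-0.041, -0.999, -0.001], [0.002, 0.001, -1.0]]
force: [-0.5, 0.7, 0.2]
finger_gap: 0.0469
grip_force: 0.0
```

Request:
step_arm(motion="0 0 0 0 0 0 -0.3;0 0 0 0 0 0 -0.7;0 0 0 0 0 0 -0.8;0 0 0 0 0 0 -0.8;0 0 0 0 0 0 -0.8", newtons=10)

```text
clock: 2.65
position: [0.5126, -0.1128, 0.13]
ee_rot: [[0.999, -0.04, 0.001], [-0.04, -0.999, 0.002], [0.001, -0.002, -1.0]]
force: [-0.0, 3.1, 2.2]
finger_gap: 0.0212
grip_force: 10.0
```

```bash
python3 -c "
from h import *
s=get_state();print(s['finger_gap'],s['grip_force'],s['force'],s['ee_rot'])
go([.5105,-.1136,.127],yawR(-.04))"
```

```text
0.021224791781821177 10.000311434268951 [-0.045   3.1262  2.194 ] [[ 0.9992 -0.0396  0.001 ]
 [-0.0396 -0.9992  0.0018]
 [ 0.001  -0.0019 -1.    ]]
clock 2.65 pos [ 0.5126 -0.1128  0.13  ] move [-0.004   0.0019  0.006 ] [-0.0024 -0.0012  0.0005]
```

Request:
step_arm(motion="0.016 0 -0.006 0 0 0 -0.8;0.034 0.001 -0.01 0 0 0 -0.8;0.051 0.001 -0.013 0 0 0 -0.8;0.066 0.002 -0.014 0 0 0 -0.8;0.066 0.002 -0.014 0 0 0 -0.8")

```text
clock: 3.07
position: [0.5469, -0.1143, 0.1371]
ee_rot: [[0.999, -0.039, 0.002], [-0.039, -0.999, 0.003], [0.002, -0.003, -1.0]]
force: [1.0, 5.3, 2.7]
finger_gap: 0.0214
grip_force: 10.0
```

Request:
step_arm(motion="0 0 0 0 0 0 -0.8;0 0 0 0 0 0 -0.8;0 0 0 0 0 0 -0.8;0 0 0 0 0 0 -0.8;0 0 0 0 0 0 -0.8")

```text
clock: 3.48
position: [0.5467, -0.1143, 0.1372]
ee_rot: [[0.999, -0.039, 0.003], [-0.039, -0.999, 0.003], [0.003, -0.003, -1.0]]
force: [2.1, 5.1, 2.4]
finger_gap: 0.021
grip_force: 10.0
```

```bash
python3 -c "
from h import *
im=save('scene','pics/s2.png');t=save('top','pics/t2.png');
f=lambda i,x,y,w,h:cv2.resize(i[y:y+h,x:x+w],None,fx=4,fy=4,interpolation=cv2.INTER_CUBIC)
cv2.imwrite('pics/c2.png',cv2.cvtColor(np.hstack([f(im,195,190,100,100),f(t,250,180,100,100)]),cv2.COLOR_RGB2BGR))
go([.545,-.115,.137],yawR(-.04))"
```

```text
clock 3.5833 pos [ 0.5467 -0.1143  0.1372] move [-0.0034  0.0016  0.0003] [-0.0039 -0.0036  0.0015]
```

Request:
step_arm(motion="0 0 0 0 0 0 -0.4;0 0 0 0 0 0 0;0 0 0 0 0 0 0;0 0 0 0 0 0 0;0 0 0 0 0 0 0")

```text
clock: 4.0
position: [0.5451, -0.1164, 0.1362]
ee_rot: [[0.999, -0.04, -0.0], [-0.04, -0.999, -0.0], [-0.0, 0.001, -1.0]]
force: [-0.2, -0.6, 0.5]
finger_gap: 0.0464
grip_force: 0.0
```

Request:
step_arm(motion="0 0 -0.04 0 0 0 0;0 0 -0.1 0 0 0 0;0 0 -0.16 0 0 0 0;0 0.08 -0.2 0 0 0 0;-0.05 -0.16 -0.22 0 0 0 0")

```text
clock: 4.42
position: [0.537, -0.1296, 0.2427]
ee_rot: [[0.998, -0.065, 0.006], [-0.065, -0.998, -0.012], [0.007, 0.012, -1.0]]
force: [-0.3, -0.4, 0.7]
finger_gap: 0.0472
grip_force: 0.0
```

Request:
step_arm(motion="-0.03 -0.08 0 0 0 -0.1 0;-0.06 -0.16 0 0 0 -0.2 0;-0.06 -0.2 0 0 0 -0.3 0;-0.06 -0.2 0 0 0 -0.35 0;-0.06 -0.2 0 0 0 -0.35 0")

```text
clock: 4.83
position: [0.5104, -0.0103, 0.2393]
ee_rot: [[0.972, 0.235, 0.001], [0.235, -0.972, -0.001], [0.0, 0.001, -1.0]]
force: [0.2, -1.1, -0.1]
finger_gap: 0.0468
grip_force: 0.0
```

```bash
python3 -c "
from h import *
go([.4945,.0805,.25],yawR(.235))
im=save('scene','pics/s2.png');w=save('wrist','pics/w2.png')
f=lambda i,x,y,w,h:cv2.resize(i[y:y+h,x:x+w],None,fx=4,fy=4,interpolation=cv2.INTER_CUBIC)
c=np.zeros((600,800,3),np.uint8); c[:400,:288]=f(im,215,195,72,100);c[:384,288:]=w
cv2.imwrite('pics/c2.png',cv2.cvtColor(c[:400],cv2.COLOR_RGB2BGR))
k=cam('wrist');s=cam('scene')
for n,p in(('knob',[.5446,-.114,.132]),('ring',[.5304,-.2011,.0749]),('testertop',[.4945,.0805,.11])): print(n,proj('wrist',p,k),proj('scene',p,s))
"
```

```text
clock 4.8333 pos [ 0.5104 -0.0103  0.2393] move [ 0.0118 -0.184  -0.0215] [ 0.0008 -0.0006  0.0031]
knob [367.5023 186.0175] [235.2622 212.2341]
ring [416.2085 203.0779] [249.9641 261.6581]
testertop [162.325  184.7682] [176.6309 168.5397]
```

View pics/c2.png

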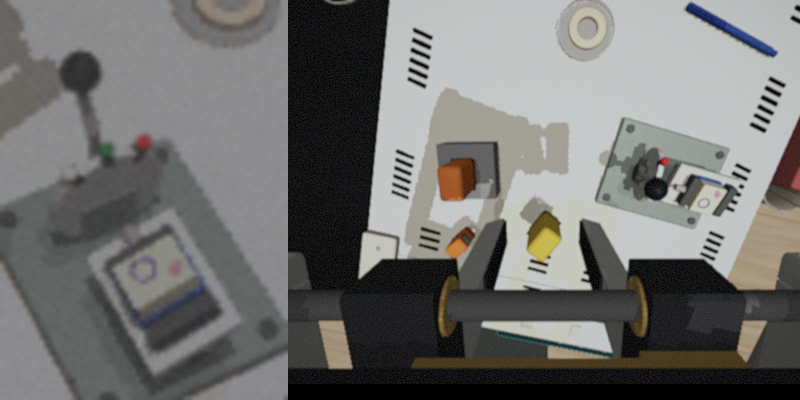

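The lever knob is at wrist (368,188) and scene (235,213), so it stands upright beside green as predicted. The tester top is near wrist (164,184), also as predicted. Moving to the tester.

Request:
step_arm(motion="-0.01 -0.08 0 0 0 0 0.1;-0.01 -0.16 0 0 0 0 0.1;-0.01 -0.184 0 0 0 0 0.1;-0.01 -0.184 0 0 0 0 0.1;-0.01 -0.184 0 0 0 0 0.1")

```text
clock: 5.35
position: [0.4847, 0.0764, 0.2389]
ee_rot: [[0.973, 0.233, 0.0], [0.233, -0.973, -0.001], [-0.0, 0.001, -1.0]]
force: [-0.3, -0.5, -0.8]
finger_gap: 0.0517
grip_force: 0.0
```

Request:
step_arm(motion="0 0 0 0 0 0 0.1;0 0 0 0 0 0 0.1;0 0 0.04 0 0 0 0.1;0 0 0.08 0 0 0 0.1;0 0 0.08 0 0 0 0.1")

```text
clock: 5.77
position: [0.4826, 0.0756, 0.1947]
ee_rot: [[0.973, 0.231, -0.008], [0.231, -0.973, -0.001], [-0.008, -0.001, -1.0]]
force: [-1.0, -0.3, -0.4]
finger_gap: 0.0521
grip_force: 0.0
```

```bash
python3 -c "
from h import *
go([.4945,.0805,.076],yawR(.235))
w=save('wrist','pics/w3.png')
k=cam('wrist')
Rt=Ro.from_euler('z',.235).as_matrix();o=np.array([.4945,.0805,.11])
for a,b in((1,1),(1,-1),(-1,-1),(-1,1)):
  p=proj('wrist',o+Rt@[a*.019,b*.013,0],k);print(p);cv2.circle(w,tuple(int(round(v)) for v in p),2,(0,255,0),-1)
cv2.imwrite('pics/w3.png',cv2.cvtColor(w,cv2.COLOR_RGB2BGR))
"
```

```text
clock 5.7667 pos [0.4826 0.0756 0.1947] move [ 0.0273 -0.0037  0.2372] [-0.0013  0.01   -0.003 ]
[236.3326 166.5576]
[266.6408 166.4763]
[266.2985 208.6587]
[237.1275 208.736 ]
```

View pics/w3.png

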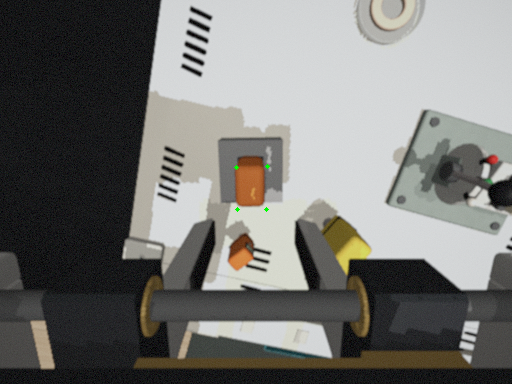

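The wrist view shows the tester top face at (236–265, 166–206), which matches the prediction to about 1 mm. Descending.

Request:
step_arm(motion="0.02 -0.004 0 0 0 0 0.1;0.023 -0.004 0.05 0 0 0 0.1;0.023 -0.004 0.11 0 0 0 0.1;0.023 -0.004 0.16 0 0 0 0.1;0.023 -0.004 0.16 0 0 0 0.1")

```text
clock: 6.23
position: [0.4931, 0.0814, 0.1148]
ee_rot: [[0.973, 0.232, -0.008], [0.232, -0.973, -0.0], [-0.008, -0.001, -1.0]]
force: [-0.9, -0.4, -0.1]
finger_gap: 0.0516
grip_force: 0.0
```

```bash
python3 -c "
from h import *
go([.4945,.0805,.077],yawR(.235))"
```

```text
clock 6.2333 pos [0.4931 0.0814 0.1148] move [0.0028 0.0026 0.0756] [-0.0018  0.0102 -0.0008]
```

Request:
step_arm(motion="0.001 0.002 0.03 0 0 0 0.1;0.001 0.002 0.06 0 0 0 0.1;0.001 0.002 0.068 0 0 0 0.1;0.001 0.002 0.068 0 0 0 0.1;0.001 0.002 0.068 0 0 0 0.1")

```text
clock: 6.65
position: [0.4972, 0.0808, 0.0868]
ee_rot: [[0.973, 0.233, 0.003], [0.233, -0.973, 0.0], [0.003, 0.001, -1.0]]
force: [0.5, -0.9, 0.2]
finger_gap: 0.052
grip_force: 0.0
```

```bash
python3 -c "
from h import *
go([.4945,.0805,.077],yawR(.235))"
```

```text
clock 6.65 pos [0.4972 0.0808 0.0868] move [-0.0054 -0.0006  0.0196] [ 0.0007 -0.0032 -0.0003]
```

Request:
step_arm(motion="-0.004 0 0.018 0 0 0 0.1;-0.004 0 0.018 0 0 0 0.1;-0.004 0 0.018 0 0 0 0.1;-0.004 0 0.018 0 0 0 0;-0.004 0 0.018 0 0 0 -0.2", newtons=30)

```text
clock: 7.07
position: [0.4941, 0.0803, 0.0764]
ee_rot: [[0.973, 0.233, 0.001], [0.233, -0.973, -0.0], [0.001, 0.0, -1.0]]
force: [-0.4, 0.7, -0.7]
finger_gap: 0.0434
grip_force: 0.0
```

Request:
step_arm(motion="0 0 0 0 0 0 -0.6;0 0 0 0 0 0 -0.7;0 0 0 0 0 0 -0.7;0 0 0 0 0 0 -0.7;0 0 0 0 0 0 -0.7", newtons=30)

```text
clock: 7.48
position: [0.494, 0.0806, 0.0762]
ee_rot: [[0.973, 0.233, 0.0], [0.233, -0.973, 0.001], [0.0, -0.0, -1.0]]
force: [-1.1, 1.8, 0.6]
finger_gap: 0.0257
grip_force: 30.0
```

```bash
python3 -c "
from h import *
s=get_state();print(s['finger_gap'],s['grip_force'],s['force'],s['ee_rot'])
go([.4945,.0805,.077],yawR(.235))"
```

```text
0.02571736735796579 30.000090301036835 [-1.0854  1.8387  0.5708] [[ 0.9725  0.2328  0.0004]
 [ 0.2328 -0.9725  0.0005]
 [ 0.0005 -0.0004 -1.    ]]
clock 7.4833 pos [0.494  0.0806 0.0762] move [ 0.0009  0.0005 -0.0016] [-0.0005 -0.0006 -0.0001]
```

Request:
step_arm(motion="0 0 -0.03 0 0 0 -0.7;0 0 -0.08 0 0 0 -0.7;0 0 -0.14 0 0 0 -0.7;0 0 -0.2 0 0 0 -0.7;0 0 -0.26 0 0 0 -0.7")

```text
clock: 7.9
position: [0.4933, 0.08, 0.2065]
ee_rot: [[0.973, 0.233, -0.002], [0.233, -0.973, -0.001], [-0.002, 0.0, -1.0]]
force: [0.6, -0.3, -0.8]
finger_gap: 0.0255
grip_force: 30.0
```

Request:
step_arm(motion="0 0 -0.02 0 0 0 -0.7;0 0 -0.02 0 0 0 -0.7;0 0 -0.02 0 0 0 -0.7;0 0 -0.02 0 0 0 -0.7;0 0 -0.02 0 0 0 -0.7")

```text
clock: 8.32
position: [0.4926, 0.0802, 0.2131]
ee_rot: [[0.973, 0.233, -0.005], [0.233, -0.973, -0.0], [-0.005, -0.001, -1.0]]
force: [-0.7, 0.4, -2.0]
finger_gap: 0.0256
grip_force: 30.0
```

```bash
cat >> h.py <<'E'
RING=np.array([.5304,-.2011,.0749]); YAW=-.04
N=Ro.from_euler('z',YAW).as_matrix()@np.array([-np.sin(.2618),0,np.cos(.2618)])
yc=Ro.from_euler('z',YAW).as_matrix()@np.array([0,1.,0])
RT=np.column_stack([np.cross(-yc,-N),-yc,-N])
def tgt(h,L=.070): return RING+N*(L+h)
E
python3 -c "
from h import *
s=get_state();print(s['force'],s['finger_gap'])
print(N,RT,tgt(.04))
go(tgt(.05),RT)
# predicted tip pixels
p=s['position']-[0,0,.07];print('tip',p,proj('scene',p),proj('top',p))
w=save('scene','pics/s4.png')
x,y=proj('scene',p).astype(int)
cv2.imwrite('pics/c4.png',cv2.cvtColor(cv2.resize(w[y-50:y+25,x-40:x+40],None,fx=6,fy=6,interpolation=cv2.INTER_CUBIC),cv2.COLOR_RGB2BGR))"
```

```text
[-0.7125  0.3721 -2.0388] 0.02563266098135355
[-0.2586  0.0104  0.9659] [[ 0.9652 -0.04    0.2586]
 [-0.0386 -0.9992 -0.0104]
 [ 0.2588 -0.     -0.9659]] [ 0.502  -0.2     0.1812]
clock 8.3167 pos [0.4926 0.0802 0.2131] move [-0.117   0.548   0.0447] [-0.0459  0.3379  0.3479]
tip [0.4926 0.0802 0.1431] [174.1247 158.8088] [193.4626 240.8165]
```

View pics/c4.png

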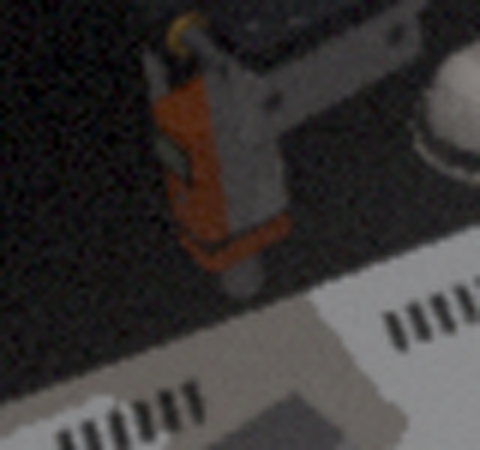

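The crop shows the tester held upright, with its tip end near crop (240,297); predicted was (240,300). The tool-to-tip offset holds. Next I carry it high to above the ring and tilt it.

Request:
step_arm(motion="0 0.03 -0.04 0 0 0 -0.7;-0.02 0.1 -0.075 0 0 0 -0.7;-0.04 0.17 -0.075 0 0 0.05 -0.7;-0.06 0.24 -0.075 0 0 0.1 -0.7;-0.08 0.31 -0.075 0 0 0.15 -0.7")

```text
clock: 8.78
position: [0.4906, -0.081, 0.2526]
ee_rot: [[0.993, 0.116, -0.001], [0.116, -0.993, 0.0], [-0.001, -0.0, -1.0]]
force: [0.8, 0.6, -1.5]
finger_gap: 0.026
grip_force: 30.0
```

```bash
python3 -c "
from h import *
go(tgt(.11),RT)"
```

```text
clock 8.7833 pos [ 0.4906 -0.081   0.2526] move [-0.0407  0.2333  0.0076] [-0.0263  0.3341  0.1974]
```

Request:
step_arm(motion="-0.01 0.07 0 -0.005 0.08 0.05 -0.7;-0.03 0.14 0 -0.01 0.17 0.1 -0.7;-0.035 0.19 0 -0.02 0.25 0.15 -0.7;-0.035 0.2 0 -0.025 0.33 0.19 -0.7;-0.035 0.2 0 -0.025 0.33 0.19 -0.7")

```text
clock: 9.2
position: [0.4829, -0.1826, 0.2514]
ee_rot: [[0.966, -0.038, 0.254], [-0.037, -0.999, -0.009], [0.254, -0.001, -0.967]]
force: [-0.6, 0.1, -1.2]
finger_gap: 0.0259
grip_force: 30.0
```

Request:
step_arm(motion="0 0 0 0 0 0 -0.7;0 0 0 0 0 0 -0.7;0 0 0 0 0 0 -0.7;0 0 0 0 0 0 -0.7;0 0 0 0 0 0 -0.7")

```text
clock: 9.62
position: [0.486, -0.1803, 0.2535]
ee_rot: [[0.966, -0.031, 0.256], [-0.03, -1.0, -0.008], [0.256, 0.0, -0.967]]
force: [-0.3, 0.7, -1.9]
finger_gap: 0.0259
grip_force: 30.0
```

```bash
python3 -c "
from h import *
go(tgt(.02),RT)"
```

```text
clock 9.6167 pos [ 0.486  -0.1803  0.2535] move [-0.0049  0.0384  0.1883] [-0.0029  0.0033  0.0111]
```

Align over the ring axis, go down to about 20 mm, then look.

Request:
step_arm(motion="-0.005 0.038 0 -0.003 0.003 0.01 -0.7;-0.005 0.038 0.03 -0.003 0.003 0.01 -0.7;-0.005 0.038 0.08 -0.003 0.003 0.01 -0.7;-0.005 0.038 0.12 -0.003 0.003 0.01 -0.7;-0.005 0.038 0.15 -0.003 0.003 0.01 -0.7")

```text
clock: 10.03
position: [0.5015, -0.1999, 0.1783]
ee_rot: [[0.966, -0.04, 0.257], [-0.039, -0.999, -0.01], [0.257, -0.001, -0.966]]
force: [-1.0, -0.4, -1.0]
finger_gap: 0.0255
grip_force: 30.0
```

Request:
step_arm(motion="0 0 0.02 0 0 0 -0.7;0 0 0.038 0 0 0 -0.7;0 0 0.038 0 0 0 -0.7;0 0 0.038 0 0 0 -0.7;0 0 0.038 0 0 0 -0.7")

```text
clock: 10.45
position: [0.5071, -0.2011, 0.1634]
ee_rot: [[0.965, -0.041, 0.261], [-0.039, -0.999, -0.012], [0.261, 0.002, -0.965]]
force: [0.5, 0.1, -1.1]
finger_gap: 0.026
grip_force: 30.0
```

```bash
python3 -c "
from h import *
go(tgt(.0),RT)
s=get_state();tip=s['position']+.07*np.array(s['ee_rot'])[:,2]
print('tip',tip,s['force'])
a=save('scene','pics/s5.png');w=save('wrist','pics/w5.png');t=save('top','pics/t5.png')
k=cam('wrist');print(proj('scene',tip),proj('scene',RING),proj('wrist',tip,k),proj('wrist',RING,k))
x,y=proj('scene',RING).astype(int)
u,v=proj('wrist',RING,k).astype(int)
f=lambda i,x,y:cv2.resize(i[y-30:y+30,x-36:x+36],(396,330),interpolation=cv2.INTER_CUBIC)
cv2.imwrite('pics/c5.png',cv2.cvtColor(np.hstack([f(a,x,y),f(w,u,min(v,353))]),cv2.COLOR_RGB2BGR));print(x,y,u,v)"
```

```text
clock 10.45 pos [ 0.5071 -0.2011  0.1634] move [-0.0009 -0.002   0.043 ] [ 0.0022 -0.0027 -0.0008]
tip [ 0.5253 -0.202   0.0958] [ 0.5175  0.0548 -1.0997]
[248.0443 257.5629] [249.9641 261.6581] [253.5842 207.3777] [252.3959 200.8393]
249 261 252 200
```

View pics/c5.png

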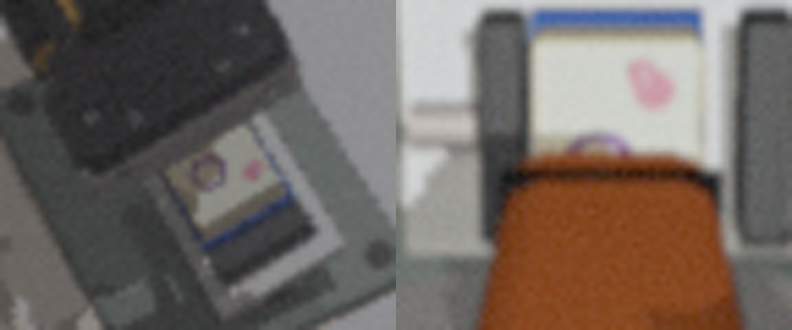

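Ring and face edges appear where predicted: ring at scene (250.4,261.9) and wrist u≈252.5. The tester is square to the face. I'll take a force baseline by averaging, then approach.

```bash
cat >> h.py <<'E'
def avg(n=12):
    F=[];P=[]
    for i in range(n):
        get_image('top');s=get_state();F.append(s['force']);P.append(s['position'])
    F=np.array(F);print('Fn',(F@N).mean(),'+-',(F@N).std()/n**.5,'F',F.mean(0),'tip height',(np.mean(P,0)-RING)@N-.07)
    go(tgt(0),RT)
E
python3 -c "
from h import *
avg(15)"
```

```text
Fn -1.2023485095170083 +- 0.16054146828725635 F [-0.0876  0.0482 -1.2687] tip height 0.020598285227393723
clock 11.35 pos [ 0.5065 -0.2008  0.162 ] move [ 0.0011 -0.0014  0.0406] [ 0.001  -0.0003 -0.0014]
```

Request:
step_arm(motion="-0.001 -0.002 0.01 0 0 0 -0.7;-0.001 -0.002 0.02 0 0 0 -0.7;-0.001 -0.002 0.03 0 0 0 -0.7;-0.001 -0.002 0.034 0 0 0 -0.7;-0.001 -0.002 0.034 0 0 0 -0.7")

```text
clock: 11.77
position: [0.51, -0.1996, 0.1441]
ee_rot: [[0.966, -0.041, 0.257], [-0.04, -0.999, -0.01], [0.257, -0.001, -0.966]]
force: [-0.1, 0.6, -0.9]
finger_gap: 0.0258
grip_force: 30.0
```

```bash
python3 -c "
from h import *
avg(12)"
```

```text
Fn -1.1337177682245436 +- 0.14791093710657469 F [ 0.3341  0.1664 -1.086 ] tip height 0.0034461557863384312
clock 12.3667 pos [ 0.5104 -0.2     0.1456] move [0.002  0.0005 0.007 ] [ 0.0011 -0.0006 -0.0013]
```

Request:
step_arm(motion="0.002 0.0005 0.003 0 0 0 -0.7;0.002 0.0005 0.006 0 0 0 -0.7;0.002 0.0005 0.009 0 0 0 -0.7;0.002 0.0005 0.013 0 0 0 -0.7;0.002 0.0005 0.013 0 0 0 -0.7")

```text
clock: 12.78
position: [0.5131, -0.2003, 0.1391]
ee_rot: [[0.965, -0.041, 0.259], [-0.04, -0.999, -0.011], [0.259, 0.0, -0.966]]
force: [-1.3, -0.1, 0.5]
finger_gap: 0.0259
grip_force: 30.0
```

```bash
python3 -c "
from h import *
avg(15)"
```

```text
Fn -0.22376884503597375 +- 0.11463304511513456 F [-0.2762 -0.0108 -0.3055] tip height -0.0030918459464062686
clock 13.5333 pos [ 0.5131 -0.2003  0.1395] move [ 0.0001  0.0002 -0.0063] [ 0.0009 -0.0003 -0.0013]
```

Request:
step_arm(motion="0 0 0.002 0 0 0 -0.7;0 0 0.004 0 0 0 -0.7;0 0 0.006 0 0 0 -0.7;0 0 0.009 0 0 0 -0.7;0 0 0.009 0 0 0 -0.7")

```text
clock: 13.95
position: [0.5143, -0.2004, 0.135]
ee_rot: [[0.965, -0.041, 0.259], [-0.04, -0.999, -0.011], [0.259, 0.001, -0.966]]
force: [-1.4, 0.1, 1.4]
finger_gap: 0.026
grip_force: 30.0
```

```bash
python3 -c "
from h import *
avg(15)
s=get_state();print(s['moment'])
a=save('scene','pics/s6.png');w=save('wrist','pics/w6.png')
k=cam('wrist');x,y=proj('scene',RING).astype(int);u,v=proj('wrist',RING,k).astype(int);print(x,y,u,v,proj('wrist',RING,k))
f=lambda i,x,y:cv2.resize(i[y-30:y+30,x-36:x+36],(396,330),interpolation=cv2.INTER_CUBIC)
cv2.imwrite('pics/c6.png',cv2.cvtColor(np.hstack([f(a,x,y),f(w,u,v)]),cv2.COLOR_RGB2BGR))"
```

```text
Fn 1.5191645825991325 +- 0.07791690769018633 F [-1.4503  0.4358  1.1798] tip height -0.007547208143466433
clock 14.7 pos [ 0.5143 -0.2005  0.1352] move [ 0.     -0.     -0.0152] [ 0.0011 -0.0005 -0.0014]
[ 0.0862  0.3163 -0.0284]
249 261 253 210 [253.6484 210.4099]
```

View pics/c6.png

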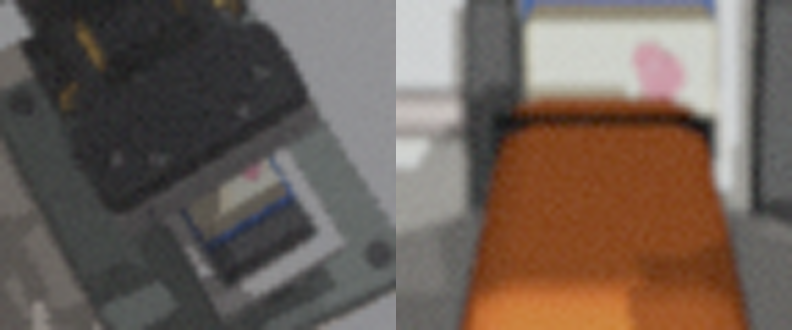

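The force rise is 2.7 N, about half travel. The tester hides the ring, its lower front edge at wrist v≈202, and the pink spot is visible as before. One numerical check of that edge for the fore-aft offset.

```bash
python3 -c "
from h import *
s=get_state();R=np.array(s['ee_rot']);p=s['position']
for L in(.034,.036,.038):
  for dx in(.017,.019,.021):
    print(L,dx,[proj('wrist',p+R@[dx,b,L]) for b in(-.013,.013)])
w=cv2.imread('pics/w6.png');h=cv2.cvtColor(w,cv2.COLOR_BGR2HSV)
m=cv2.inRange(h,(3,150,50),(18,255,255))
for u in(245,254,263): print(u,np.where(m[150:260,u])[0][:3]+150, w[192:206,u].tolist())
for v in(206,212): 
  x=np.where(m[v,200:300])[0]+200;print(v,x.min(),x.max())
"
```

```text
0.034 0.017 [array([234.968, 199.81 ]), array([272.2948, 199.7903])]
0.034 0.019 [array([234.9192, 197.0417]), array([272.3385, 197.0225])]
0.034 0.021 [array([234.8701, 194.2597]), array([272.3824, 194.241 ])]
0.036 0.017 [array([235.1476, 199.0267]), array([272.1233, 199.0073])]
0.036 0.019 [array([235.0997, 196.2826]), array([272.1662, 196.2637])]
0.036 0.021 [array([235.0515, 193.525 ]), array([272.2093, 193.5066])]
0.038 0.017 [array([235.3238, 198.258 ]), array([271.9551, 198.2389])]
0.038 0.019 [array([235.2767, 195.5377]), array([271.9972, 195.5191])]
0.038 0.021 [array([235.2295, 192.8041]), array([272.0395, 192.7859])]
245 [199 200 201] [[201, 209, 207], [205, 212, 210], [195, 203, 201], [175, 187, 188], [147, 164, 172], [108, 130, 154], [64, 93, 138], [34, 68, 126], [24, 52, 100], [27, 41, 70], [18, 35, 81], [15, 57, 113], [40, 74, 134], [34, 71, 131]]
254 [199 200 201] [[202, 209, 206], [204, 211, 208], [196, 202, 201], [177, 188, 189], [145, 162, 170], [111, 133, 155], [64, 91, 137], [38, 72, 128], [25, 52, 97], [17, 32, 66], [27, 49, 86], [38, 69, 122], [36, 70, 131], [21, 61, 130]]
263 [199 200 201] [[177, 166, 203], [173, 162, 203], [172, 159, 205], [171, 158, 204], [162, 152, 198], [132, 131, 178], [77, 91, 147], [36, 69, 127], [16, 48, 95], [18, 32, 65], [20, 46, 86], [22, 61, 118], [33, 72, 133], [23, 67, 129]]
206 236 273
212 235 273
```

The edge matches to within 1 mm, so I'm handing in.

```bash
python3 -c "
from station import *
print(close_job())"
```

```text
the job is handed in; nothing more can be done
None
```

I've handed the job in but got no verdict back: the lever is upright at the green notch and let go, and the tester is held square on the purple ring, its tip about half pushed in (about 2.7 N).

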